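Third hand for a laptop-stand joint

ROBOT

A 6-joint arm with a two-finger parallel gripper is mounted at the origin on the work surface. World frame = base frame: x ahead of the robot, y to its left, z up, the work surface at z = 0. Lengths are in mm, angles in rad, forces in N, time in s.
With the tool pointing down it reaches from about 375 to 975 mm from the base axis. Payload 3.8 kg.
Tool frame: the origin (TCP) lies on the mounting face of the last link; the fingertips stand 173 mm ahead of it and the grasp point (between the pads) lies 155 mm ahead of it (ctrl.tip_extent is the distance from the TCP to the fingertips, in mm); z points along the fingers, y is the direction in which the jaws open and shut (so a half turn about z gives the same grasp; the last joint's range is limited). The gripper opens to 85 mm and grips with 20 to 120 N. Pads are 22 mm wide; open, the fingers measure 114 mm over their backs; the gripper's body (76 mm by 85 mm) begins 54 mm behind the grasp point. The pads swing forward as they close: fully open they stand 13 mm farther back than shut.
Start: joints at [1.29, 0.264, 1.604, -0, 1.274, -0.037], TCP at [162.938, 655.035, 404.68] pointing down, gripper open.
Joint ranges: [-2.63, 2.63], [-0.94, 2.18], [0.31, 2.57], [-1.31, 4.45], [0, 2.66], [-2.55, 2.55]. Speed limits (rad/s): [2.57, 2.57, 3.14, 3.14, 3.14, 3.14].

INTERFACE

Orientations are given as a unit quaternion [w, x, y, z].
In Python, from workcell import ctrl, imaging gives the robot as it stands.
- The arm moves only by the tool carry_out, never from a script. Its argument "series" is a list of rows, each a list of 3 entries, a list of its own where there are three numbers: the shift along the world's x, y, z in mm, then the turn, a rotation vector about the world's x, y, z in rad, then the closure in counts, from 0 (fully open) to 255 (shut). In form: [[[tx, ty, tz], [rx, ry, rz], hand], ...]. A call has exactly 8 rows; each row is the pose to reach, as a shift and turn from the pose commanded when the call began; what a row does not reach only later rows make up. A row lasts 1/10 s, in which the tool goes at most 50 mm and 8.59 degrees, less where a joint would pass 70% of its speed; a pose out of reach is approached as far as the arm can. A call with a gripper value outside its range is refused whole. The fingers move at their own pace and stop on an object; "squeeze" is the grip in N (left out, the last holds). Time passes only in rows, so rows that repeat a pose let the fingers close, or fill a call up. It gives the time, the measured TCP pose, the force and the opening at its end, in the units of the state.
- ctrl.get_obs(): the state, without advancing time (a new reading comes with each control period).
- imaging.read_camera(name): name is "side" or "top" or "wrist"; returns a dict with "color" (384x512x3 uint8, red, green, blue), "fx", "fy", "cx", "cy" (pixels), "dist_coeffs" ([k1, k2, p1, p2, k3] as OpenCV has them; the pictures are not rectified), "eye" and "attitude" of the camera in the world. Camera axes: x right, y up, looking along -z (the intrinsics and any distortion apply to the point x, -y, -z); pixel columns grow to the right and rows downward; lengths in mm; the calibration is good to about 2 mm. A picture is of the moment at which its call begins. There is no depth.
- ctrl.finish_job(): hands the job in, once; it reports no verdict.
The state is a dict: "t": time; "q": joint angles; "qd": joint speeds; "effort": joint torques, N m; "ee_pos": TCP position; "tool_rot": TCP orientation; "wrist_force": force on the tool from outside, world axes, zero at the start; "moment": the same for the moment, N m; "opening": finger opening in mm.
Only numpy, scipy, OpenCV 4.12 (cv2) and the standard library are available. Lean on these libraries where they do the work, as an engineer would, in place of code of your own. Each camera call takes 0.05 s, during which the arm holds its last target.

TASK

Be a third hand for joining a laptop stand: take the middle-length one of the three loose wooden bars, lay it flat in the jig's channel between the two low guide strips, and push it along the channel so that its end bears squarely on the spring-backed side rail with a steady force of about 10 N (the rail gives about 12 mm). Never drive the rail back against its hard stop and leave the other two bars where they lie. Hold that push steadily for three seconds and finish while still holding it, fingers on the bar, so that a colleague can drive the screw.

Things in the scene. Friction and masses are not known exactly. Their poses are not given: they have to be found in the camera images.
- cross_bar_center (a point): the cross bar: the middle-length of three loose pale wooden bars (150 mm; the others are 220 and 90 mm), 150 x 26 x 40 mm (length along its own x, width 26 along y, 40 high along z), about 80 g, lying on the desk on its 26 mm side. This point is its centre, 20 mm above its underside. Either end may lead.
- bed (a point): fixed jig: plywood base 300 x 240 x 12 mm on the desk. This point: on top of the base, 12 mm above the desk, at the middle of a straight channel. Own x runs along the channel towards the side rail (pressing direction), z up. The channel lies between two wooden guide strips, x -80 to +80 mm from this point, each 26 mm wide and 12 mm high above the base, with a 36 mm gap centred on y = 0.
- rail_face (a point): centre of the near face of the side rail, the face the bar's end is pressed against; it moves with the rail. The rail is a wooden bar 220 mm long across the end of the channel, 26 mm thick, its top 41 mm above the jig's base. With nothing pressing, the face is 105 mm beyond the channel's middle (25 mm past the ends of the guide strips). Same axes as the jig. Behind the rail two aluminium blocks (40 mm wide and high) stand 90 mm to either side of the channel line.
- side_rail (a joint): how far the spring-backed side rail has been pushed back along the jig's x, in m: 0 = at rest, 0.025 = against its hard stop. It is a plain spring without preload: 8 N per 10 mm (800 N/m), so 10 N pushes it back 12.5 mm. It springs back when let go.
- spare_rail_center (a point): the longest of the three loose wooden bars, 220 x 26 x 40 mm; centre, half-way up. Not needed: leave it where it is
- stub_bar_center (a point): the shortest of the three loose wooden bars, 90 x 26 x 40 mm; centre, half-way up. Not needed: leave it where it is

How it is judged (in metres and radians):
On the way:
1. the cross bar, flat in the channel, is pressed on the side rail with 6 to 14 N for 2 s without a break (contact force between cross_bar and side_rail between 6 and 14 N and contact force between the fingers and cross_bar above 2 N and angle between the x axis of cross_bar_center and the x axis of bed, either way round below 0.12 rad and angle between cross_bar_center's own z axis and vertical below 0.08 rad and z of cross_bar_center in the frame of bed between 0.014 and 0.026 m and y of cross_bar_center in the frame of bed between -0.008 and 0.008 m), for 2 s.
At the end, for the whole second after the job is handed in: Still held: the cross bar, touched by the fingers (over 2 N), lies in the channel (centre within 8 mm of its line, 14 to 26 mm above the jig's base, within 0.12 rad of its direction, within 0.08 rad of upright) at rest, and presses on the side rail with 6 to 14 N (all of step 1 and linear speed of cross_bar below 0.02 m/s); the arm keeps its last pose, push and grip.
It fails at once if the side rail is driven back to its hard stop (more than 23 mm) (value of joint side_rail above 0.023 m).
It fails at once if one of the other two loose bars is shifted by more than 20 mm (distance of any of spare_rail_center, stub_bar_center from where it was at the start of the episode above 0.02 m).
It also fails if it takes over 53 s, if anything falls off the work surface, if the arm or the gripper's body presses on something with over 40 N, if the wrist force passes 120 N, or if a joint passes its speed limit or range.

## Working session

There is one attempt and no reset: what is moved stays moved. The work goes in short steps, Python scripts to look and compute and a tool call to move; the robot and the scene stay as the last step left them, time stands still between calls to the robot, and variables do not carry over. Pictures are saved under pics/ and viewed, and the job is handed in when it is done.

Besides the shell and the picture viewer there is one more tool, called after "Call:" as name(argument=value, ...) on one line, values as JSON. carry_out: Moves the arm, as the interface text tells. Its arguments: {"type":"object","properties":{"series":{"type":"array"},"squeeze":{"type":"number"}},"required":["series"]}

```bash
mkdir -p pics; ls; python3 - <<'E'
from workcell import ctrl, imaging
import cv2
for n in ("top","side","wrist"):
    d=imaging.read_camera(n); cv2.imwrite(f"pics/{n}0.png",d["color"][:,:,::-1])
    print(n,{k:v for k,v in d.items() if k!="color"})
print(ctrl.get_obs(), ctrl.tip_extent)
E
```

```text
pics
top {'fx': 471.25715837060494, 'fy': 471.25715837060494, 'cx': 248.09906829439228, 'cy': 192.5772366282977, 'dist_coeffs': array([-0.02713918,  0.        ,  0.        ,  0.        ,  0.        ]), 'eye': array([ 314.94698183,  -43.35687487, 1112.62598531]), 'attitude': array([ 0.73184639,  0.07546418, -0.0732077 , -0.67331022])}
side {'fx': 372.6949448097896, 'fy': 372.6949448097896, 'cx': 252.68901747905977, 'cy': 190.61056703008651, 'dist_coeffs': array([0.02643335, 0.        , 0.        , 0.        , 0.        ]), 'eye': array([239.87627038, 530.19405255, 447.36621936]), 'attitude': array([-0.21745227, -0.12935962,  0.47910562,  0.8404989 ])}
wrist {'fx': 309.8220023918407, 'fy': 309.8220023918407, 'cx': 259.6401987739432, 'cy': 196.95118638683041, 'dist_coeffs': array([0.0144438, 0.       , 0.       , 0.       , 0.       ]), 'eye': array([ 81.3324993 , 675.01956496, 373.16308586]), 'attitude': array([ 0.77670279, -0.13115143, -0.10026005,  0.60784867])}
{'t': 0.15, 'q': array([ 1.29010430e+00,  2.64589986e-01,  1.60506694e+00, -3.41605323e-06,
        1.27370971e+00, -3.69201298e-02]), 'qd': array([ 0.0015502 , -0.00228505, -0.00447118, -0.00107733, -0.00029607,
       -0.000141  ]), 'effort': array([ 8.16998945e-04, -5.15904307e+01, -3.67961597e+01, -2.17876328e-05,
        7.97690358e-03,  2.81042577e-05]), 'ee_pos': array([162.86323612, 654.78453546, 403.63751839]), 'tool_rot': array([-1.38655984e-04,  1.21583835e-01,  9.92580770e-01, -8.76087721e-04]), 'wrist_force': array([-0.25834711,  0.86296672,  0.53678088]), 'moment': array([ 0.02120263, -0.04076469,  0.02871241]), 'opening': 85.4317268563635} 173.4
```

View pics/top0.png

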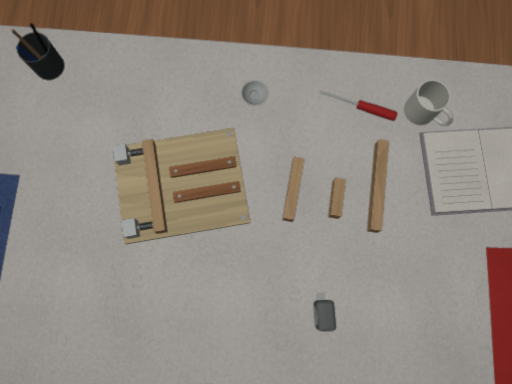

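View pics/side0.png

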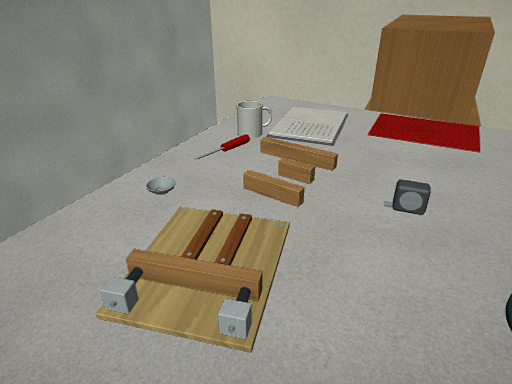

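The top view shows the jig at about (182,185) with the rail on its left at (155,185). The bars are at (293,188) for the cross bar, (338,197) for the stub and (379,185) for the spare. I'll zoom in for the corners.

```bash
cat > h.py <<'E'
import numpy as np, cv2
from scipy.spatial.transform import Rotation as R
from workcell import ctrl, imaging
def rot(q): return R.from_quat([q[1],q[2],q[3],q[0]]).as_matrix()
def K(d): return np.array([[d["fx"],0,d["cx"]],[0,d["fy"],d["cy"]],[0,0,1]])
def px2w(d,uv,z):
    p=cv2.undistortPoints(np.array(uv,float).reshape(-1,1,2),K(d),d["dist_coeffs"])[:,0]
    r=np.c_[p[:,0],-p[:,1],-np.ones(len(p))]@rot(d["attitude"]).T
    e=d["eye"]; return e+r*((z-e[2])/r[:,2])[:,None]
def w2px(d,P):
    c=(np.atleast_2d(P)-d["eye"])@rot(d["attitude"]); c=c*[1,-1,-1]
    return cv2.projectPoints(c,np.zeros(3),np.zeros(3),K(d),d["dist_coeffs"])[0][:,0]
def crop(img,x0,y0,x1,y1,s,name):
    c=cv2.resize(img[y0:y1,x0:x1,::-1],None,fx=s,fy=s,interpolation=cv2.INTER_CUBIC); cv2.imwrite(name,c)
E
python3 - <<'E'
import cv2
from h import *
i=cv2.imread("pics/top0.png")[:,:,::-1]
crop(i,105,115,265,250,4.4,"pics/jig.png")
crop(i,270,130,400,240,5,"pics/bars.png")
E
```

```text
(no output)
```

View pics/jig.png

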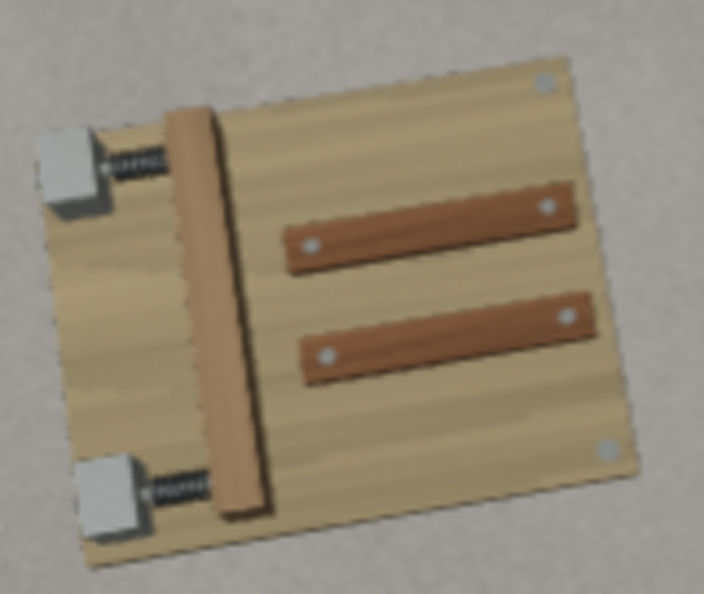

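View pics/bars.png

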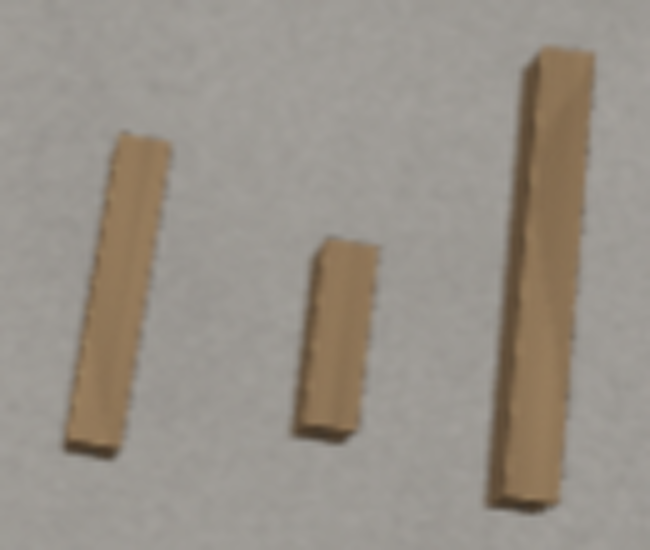

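```bash
cat > m.py <<'E'
from h import *
d=imaging.read_camera("top")
def f(P,s,x0,y0): return (np.array(P,float)+.5)/s-.5+[x0,y0]
A=px2w(d,f([(285,229),(572,182),(578,226),(292,274)],4.4,105,115),24)
B=px2w(d,f([(300,341),(590,292),(597,336),(307,385)],4.4,105,115),24)
base=px2w(d,f([(568,57),(637,472),(90,567)],4.4,105,115),12)
rail=px2w(d,f([(167,112),(211,107),(268,511),(222,518)],4.4,105,115),53)
def desc(n,c):
    print(n,c.mean(0).round(1),"edges",[np.linalg.norm(c[i]-c[(i+1)%len(c)]).round(1) for i in range(len(c))])
    return c.mean(0)
a=desc("A",A);b=desc("B",B);r=desc("rail",rail)
print("base mid of diag",(base[0]+base[2])/2,np.linalg.norm(base[0]-base[1]),np.linalg.norm(base[2]-base[1]))
print("bed",(a+b)/2)
ux=[(A[0]-A[1]),(A[3]-A[2]),(B[0]-B[1]),(B[3]-B[2]),base[2]-base[1]]
print("ang x",[np.arctan2(v[1],v[0]).round(3) for v in ux])
v=a-b; print("sep",np.linalg.norm(v),"ang x from sep",np.arctan2(v[1],v[0])+np.pi/2, np.arctan2(v[1],v[0])-np.pi/2)
v=(rail[0]+rail[1]-rail[2]-rail[3]);print("rail ang",np.arctan2(v[1],v[0]), rail.round(1))
for n,c in dict(cross=[(118,136),(172,142),(121,446),(67,441)],stub=[(330,239),(381,245),(357,432),(303,428)],spare=[(541,48),(595,52),(558,502),(505,498)]).items():
    c=px2w(d,f(c,5,270,130),40); desc(n,c); v=c[2]+c[3]-c[0]-c[1]; print("  ang",np.arctan2(v[1],v[0]),c.round(0)[:,:2].tolist())
E
python3 m.py
```

```text
A [602.2  83.   24. ] edges [np.float64(158.0), np.float64(25.1), np.float64(156.8), np.float64(25.6)]
B [541.7  67.7  24. ] edges [np.float64(157.9), np.float64(24.6), np.float64(157.2), np.float64(24.5)]
rail [541.8 188.   53. ] edges [np.float64(23.6), np.float64(220.9), np.float64(23.8), np.float64(221.7)]
base mid of diag [557.36503278 132.59812845  12.        ] 237.39873350210206 294.9329887373819
bed [571.94674676  75.37268597  24.        ]
ang x [np.float64(1.824), np.float64(1.827), np.float64(1.827), np.float64(1.826), np.float64(1.828)]
sep 62.39474741723069 ang x from sep 1.8184419457905259 -1.3231507077992672
rail ang 0.2577784788084029 [[646.4 227.8  53. ]
 [651.2 204.6  53. ]
 [437.6 148.2  53. ]
 [432.  171.3  53. ]]
cross [ 565.1 -135.1   40. ] edges [np.float64(25.7), np.float64(148.0), np.float64(25.0), np.float64(148.4)]
  ang 3.042532628329501 [[639.0, -130.0], [638.0, -155.0], [491.0, -140.0], [491.0, -115.0]]
stub [ 551.9 -240.1   40. ] edges [np.float64(24.1), np.float64(90.1), np.float64(25.0), np.float64(91.3)]
  ang 3.0527788514412593 [[597.0, -232.0], [597.0, -256.0], [507.0, -249.0], [507.0, -224.0]]
spare [ 591.1 -336.1   40. ] edges [np.float64(26.0), np.float64(218.9), np.float64(24.5), np.float64(218.8)]
  ang 3.086881276804809 [[700.0, -329.0], [700.0, -355.0], [482.0, -342.0], [482.0, -318.0]]
```

Call:
carry_out(series=[[[20,-40,-5],[0,0,0.02],0],[[40,-80,-10],[0,0,0.04],0],[[60,-120,-15],[0,0,0.06],0],[[80,-160,-20],[0,0,0.08],0],[[100,-200,-25],[0,0,0.1],0],[[120,-240,-30],[0,0,0.12],0],[[140,-280,-35],[0,0,0.14],0],[[160,-320,-40],[0,0,0.145],0]])

```text
t: 1.0
ee_pos: [323.2, 333.3, 364.5]
tool_rot: [0.0, 0.049, 0.999, 0.0]
wrist_force: [0.6, -0.6, 0.2]
opening: 85.3
```

Call:
carry_out(series=[[[20,-40,-5],[0,0,0],0],[[40,-80,-10],[0,0,0],0],[[60,-120,-15],[0,0,0],0],[[80,-160,-20],[0,0,0],0],[[100,-200,-25],[0,0,0],0],[[120,-240,-30],[0,0,0],0],[[140,-280,-35],[0,0,0],0],[[160,-320,-40],[0,0,0],0]])

```text
t: 1.8
ee_pos: [483.3, 13.2, 324.6]
tool_rot: [0.0, 0.05, 0.999, 0.0]
wrist_force: [1.0, 0.4, -0.1]
opening: 85.9
```

Call:
carry_out(series=[[[20,-40,-5],[0,0,0],0],[[40,-80,-10],[0,0,0],0],[[60,-120,-15],[0,0,0],0],[[82,-150,-24],[0,0,0],0],[[82,-150,-24],[0,0,0],0],[[82,-150,-24],[0,0,0],0],[[82,-150,-24],[0,0,0],0],[[82,-150,-24],[0,0,0],0]])

```text
t: 2.6
ee_pos: [564.4, -133.8, 301.0]
tool_rot: [-0.0, 0.049, 0.999, 0.0]
wrist_force: [-0.1, 0.6, -0.1]
opening: 85.5
```

```bash
python3 - <<'E'
from h import *
o=ctrl.get_obs(); print(o); print(ctrl.tip_extent)
M=rot(o["tool_rot"]); print(M.round(3), np.arctan2(M[1,1],M[0,1]))
for n in ("wrist","side"):
    d=imaging.read_camera(n); cv2.imwrite(f"pics/{n}1.png",d["color"][:,:,::-1])
    print(w2px(d,[[639,-130,40],[638,-155,40],[491,-140,40],[491,-115,40]]).round(0).tolist())
E
```

```text
{'t': 2.6, 'q': array([-2.75794187e-01,  1.72657607e-01,  1.91485605e+00,  1.56383310e-04,
        1.05414895e+00, -1.74915870e+00]), 'qd': array([ 0.00245992, -0.00293021, -0.00184728, -0.00254978, -0.00310324,
       -0.00016908]), 'effort': array([-3.24371047e-01, -4.27296245e+01, -3.34206033e+01, -1.67012372e-02,
       -5.90459938e-03,  2.34102605e-03]), 'ee_pos': array([ 564.42420154, -133.83298079,  300.95114026]), 'tool_rot': array([-1.87730845e-05,  4.87352196e-02,  9.98811730e-01,  7.41137837e-05]), 'wrist_force': array([-0.11028343,  0.62218249, -0.06184079]), 'moment': array([ 0.01243008, -0.00989515,  0.01607641]), 'opening': 85.47423050186643}
173.4
[[-0.995  0.097 -0.   ]
 [ 0.097  0.995  0.   ]
 [ 0.     0.    -1.   ]] 1.4732872586797663
[[273.0, 282.0], [244.0, 284.0], [241.0, 107.0], [276.0, 104.0]]
[[244.0, 173.0], [249.0, 169.0], [304.0, 187.0], [300.0, 192.0]]
```

View pics/wrist1.png

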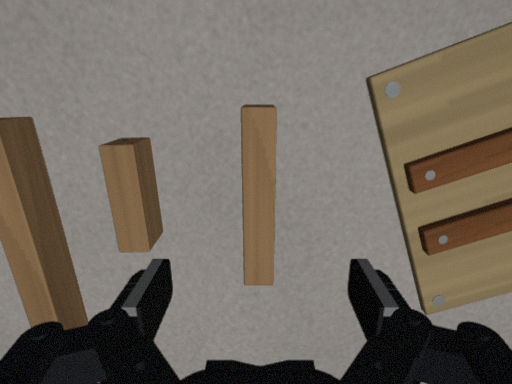

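View pics/side1.png

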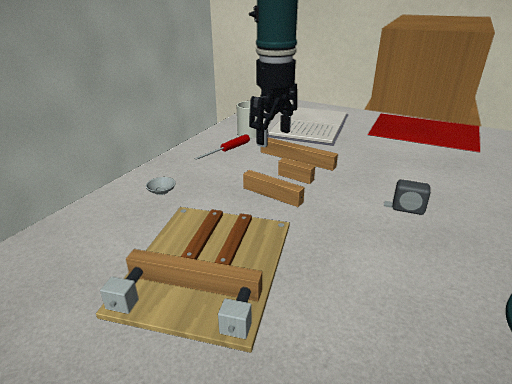

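The wrist view shows the cross bar at (259,195), midway between the fingers and within 1 px of the prediction. I'll descend and grip.

Call:
carry_out(series=[[[0,0,-30],[0,0,0],0],[[0,0,-55],[0,0,0],0],[[0,0,-75],[0,0,0],0],[[0,0,-90],[0,0,0],0],[[0,0,-102],[0,0,0],0],[[0,0,-110],[0,0,0],0],[[0,0,-110],[0,0,0],0],[[0,0,-110],[0,0,0],0]], squeeze=70)

```text
t: 3.5
ee_pos: [565.3, -135.1, 191.2]
tool_rot: [0.0, 0.049, 0.999, -0.0]
wrist_force: [0.5, 0.7, -0.7]
opening: 85.1
```

Call:
carry_out(series=[[[0,0,0],[0,0,0],120],[[0,0,0],[0,0,0],160],[[0,0,0],[0,0,0],255],[[0,0,0],[0,0,0],255],[[0,0,0],[0,0,0],255],[[0,0,0],[0,0,0],255],[[0,0,0],[0,0,0],255],[[0,0,0],[0,0,0],255]], squeeze=70)

```text
t: 4.3
ee_pos: [565.3, -135.1, 191.3]
tool_rot: [0.001, 0.049, 0.999, -0.0]
wrist_force: [-0.1, -0.0, 5.1]
opening: 24.4
```

```bash
python3 - <<'E'
from h import *
o=ctrl.get_obs(); print(o["t"],o["ee_pos"],o["wrist_force"],o["opening"],ctrl.tip_extent)
for n in ("wrist","side"):
    d=imaging.read_camera(n); cv2.imwrite(f"pics/{n}2.png",d["color"][:,:,::-1])
E
```

```text
4.3 [ 565.327331   -135.07627029  191.25064843] [-0.12331962 -0.04395713  5.13002203] 24.3609321396505 173.4
```

View pics/wrist2.png

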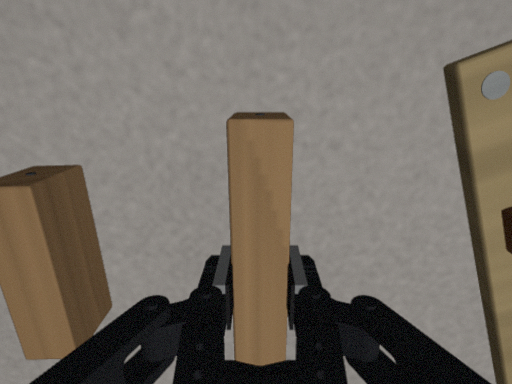

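View pics/side2.png

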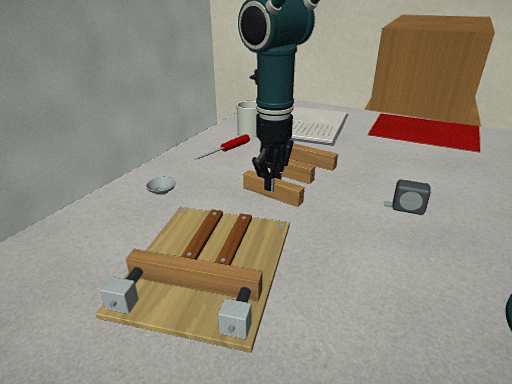

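Gripped at the bar's middle (opening 24.4 mm), and the neighbouring bars haven't moved. Next I'll lift, turn and carry.

Call:
carry_out(series=[[[0,0,20],[0,0,0],255],[[0,0,45],[0,0,0],255],[[0,0,70],[0,0,0],255],[[0,20,70],[0,0,-0.1],255],[[0,45,70],[0,0,-0.22],255],[[0,70,70],[0,0,-0.35],255],[[0,95,70],[0,0,-0.48],255],[[1,120,70],[0,0,-0.61],255]])

```text
t: 5.2
ee_pos: [565.0, -14.0, 259.5]
tool_rot: [-0.001, 0.35, 0.937, -0.0]
wrist_force: [0.8, -0.2, -1.3]
opening: 24.9
```

Call:
carry_out(series=[[[1,25,0],[0,0,-0.13],255],[[1,50,0],[0,0,-0.26],255],[[2,70,0],[0,0,-0.38],255],[[3,85,0],[0,0,-0.5],255],[[3,95,0],[0,0,-0.58],255],[[3,100,0],[0,0,-0.607],255],[[3,100,0],[0,0,-0.607],255],[[3,100,0],[0,0,-0.607],255]])

```text
t: 6.0
ee_pos: [568.5, 85.0, 259.9]
tool_rot: [-0.001, 0.611, 0.792, -0.001]
wrist_force: [-0.5, -0.2, -0.1]
opening: 25.0
```

```bash
python3 - <<'E'
from h import *
o=ctrl.get_obs(); print(o["t"],o["ee_pos"],o["wrist_force"],o["opening"])
M=rot(o["tool_rot"]); print(M.round(3), np.arctan2(M[1,1],M[0,1]))
c=np.array([572,75.4]);u=np.array([-.2534,.9674]);v=np.array([-.9674,-.2534])
for n in ("wrist","side","top"):
    d=imaging.read_camera(n); im=d["color"][:,:,::-1].copy()
    P=[[*(c+x*u+y*v),24] for x in(-80,80) for y in(-44,-18,18,44)]+[[*(c+105*u+y*v),53] for y in(-110,110)]
    for p in w2px(d,P): cv2.circle(im,tuple(int(round(a)) for a in p),2,(0,0,255),-1)
    t=o["ee_pos"]; 
    for p in w2px(d,[[*(t[:2]+x*u+y*v),t[2]-191.2+40] for x in(-75,75) for y in(-13,13)]): cv2.circle(im,tuple(int(round(a)) for a in p),2,(0,255,0),-1)
    cv2.imwrite(f"pics/{n}3.png",im)
E
```

```text
6.0 [568.45656576  84.95612687 259.87574328] [-0.47274293 -0.20456971 -0.07681968] 24.973672955950878
[[-0.253  0.967 -0.002]
 [ 0.967  0.253 -0.   ]
 [ 0.    -0.002 -1.   ]] 0.2561264440532372
```

View pics/wrist3.png

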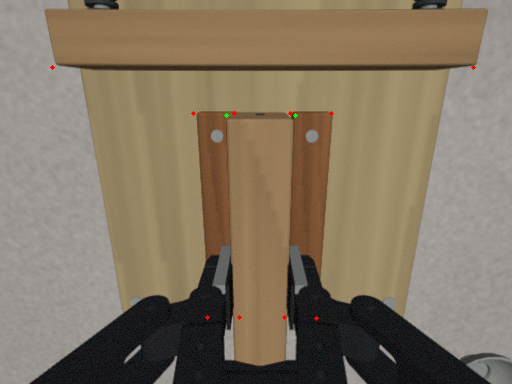

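View pics/side3.png

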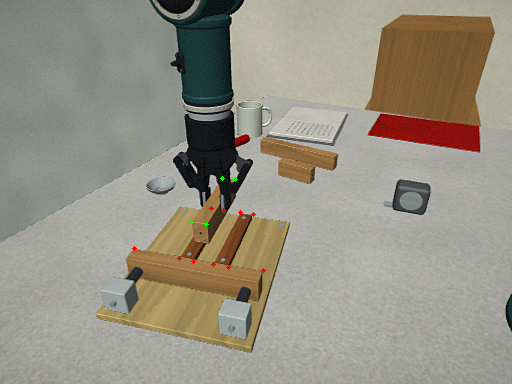

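View pics/top3.png

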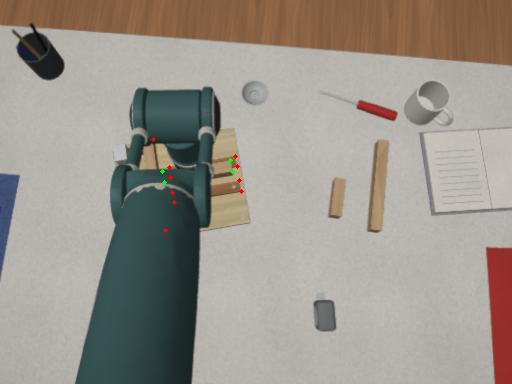

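Red marks are the predicted strip and rail corners. The strips' actual centre is at about x = 264 px against the bar's 260.5 px, so I'll correct by about 2 mm sideways and come down to just above the base.

Call:
carry_out(series=[[[2,0.5,-10],[0,0,0],255],[[2,0.5,-20],[0,0,0],255],[[2,0.5,-28],[0,0,0],255],[[2,0.5,-34],[0,0,0],255],[[2,0.5,-38],[0,0,0],255],[[2,0.5,-40],[0,0,0],255],[[2,0.5,-40],[0,0,0],255],[[2,0.5,-40],[0,0,0],255]])

```text
t: 6.95
ee_pos: [571.2, 85.6, 221.0]
tool_rot: [0.0, 0.611, 0.791, 0.0]
wrist_force: [-0.2, -0.2, -0.4]
opening: 24.6
```

```bash
cat > w.py <<'E'
import sys
from h import *
o=ctrl.get_obs(); print(o["t"],o["ee_pos"],o["wrist_force"],o["moment"],o["opening"])
M=rot(o["tool_rot"]); print(M[:,2].round(4), np.arctan2(M[1,1],M[0,1]))
u=np.array([-.2534,.9674,0]);print("force along u",o["wrist_force"]@u)
for n in ("wrist","side"):
    d=imaging.read_camera(n); i=d["color"]
    if n=="side": crop(i,80,170,300,350,3.4,f"pics/side{sys.argv[1]}.png")
    else: crop(i,150,0,370,384,1.55,f"pics/wrist{sys.argv[1]}.png")
E
python3 w.py 4
```

```text
6.95 [571.1554584   85.58908779 220.9859109 ] [-0.22260584 -0.22399301 -0.35159049] [-0.01601585  0.00831874  0.01276646] 24.63656038031219
[ 6.e-04  1.e-04 -1.e+00] 0.25506729309039095
force along u -0.16028252148802755
```

View pics/wrist4.png

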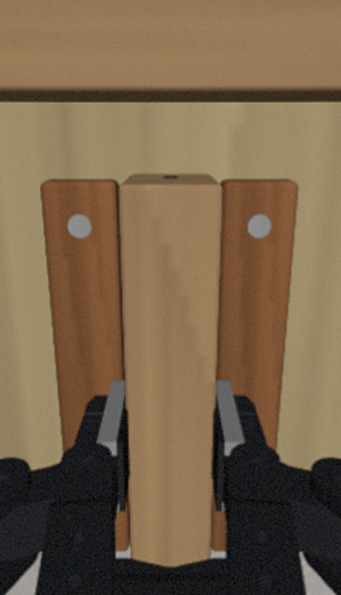

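View pics/side4.png

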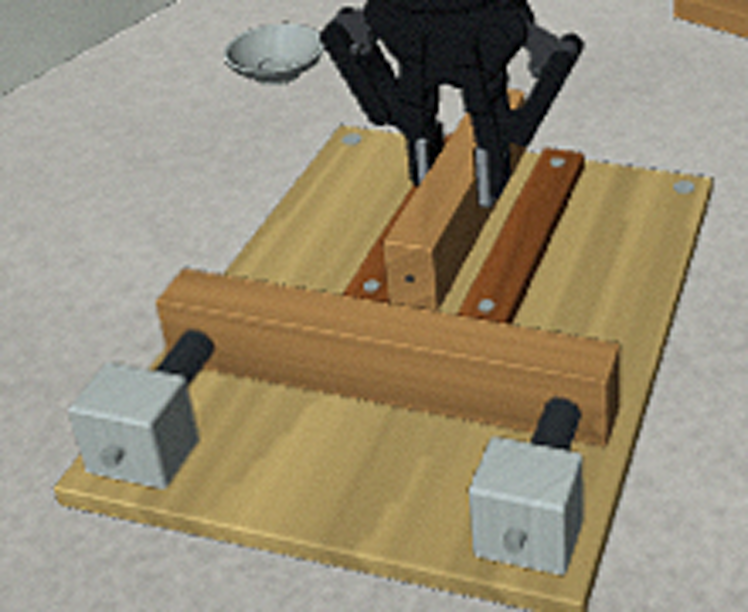

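The bar is centred (hole at x = 170, screws at 79 and 259, so their midpoint is 169) and parallel to the strips. Lowering.

Call:
carry_out(series=[[[0,0,-6],[0,0,0],255],[[0,0,-10],[0,0,0],255],[[0,0,-13],[0,0,0],255],[[0,0,-15],[0,0,0],255],[[0,0,-16],[0,0,0],255],[[0,0,-16.5],[0,0,0],255],[[0,0,-17],[0,0,0],255],[[0,0,-17],[0,0,0],255]])

```text
t: 7.85
ee_pos: [571.0, 85.5, 203.8]
tool_rot: [0.0, 0.611, 0.791, 0.0]
wrist_force: [0.4, -0.0, -0.9]
opening: 24.6
```

Call:
carry_out(series=[[[0,0,-0.3],[0,0,0],255],[[0,0,-0.6],[0,0,0],255],[[0,0,-0.8],[0,0,0],255],[[0,0,-1],[0,0,0],255],[[0,0,-1],[0,0,0],255],[[0,0,-1],[0,0,0],255],[[0,0,-1],[0,0,0],255],[[0,0,-1],[0,0,0],255]])

```text
t: 8.65
ee_pos: [571.1, 85.5, 203.3]
tool_rot: [0.0, 0.611, 0.791, 0.0]
wrist_force: [-2.2, 0.2, 4.7]
opening: 24.8
```

```bash
python3 w.py 5
```

```text
8.65 [571.05179566  85.54720765 203.27290982] [-2.16570485  0.20125255  4.67777848] [-0.05494661  0.47782211 -0.02135766] 24.77888466647273
[ 3.e-04 -0.e+00 -1.e+00] 0.2550002696793416
force along u 0.7434813291977204
```

View pics/side5.png

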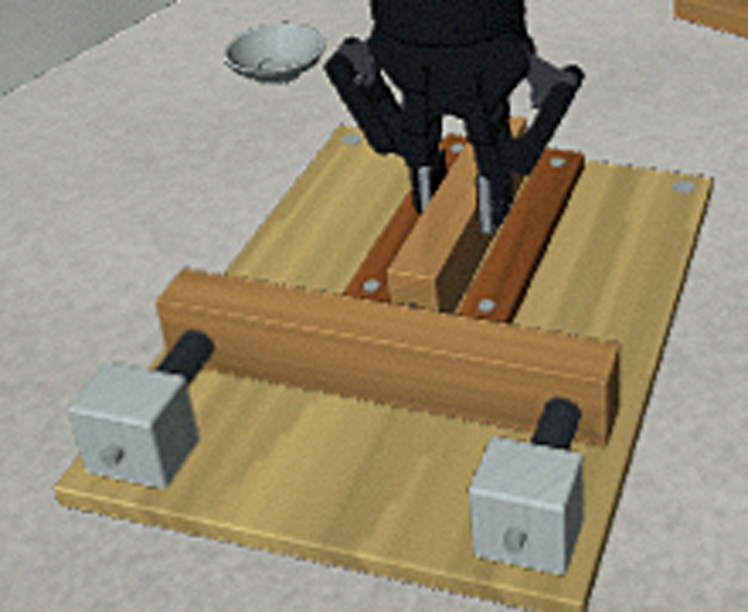

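View pics/wrist5.png

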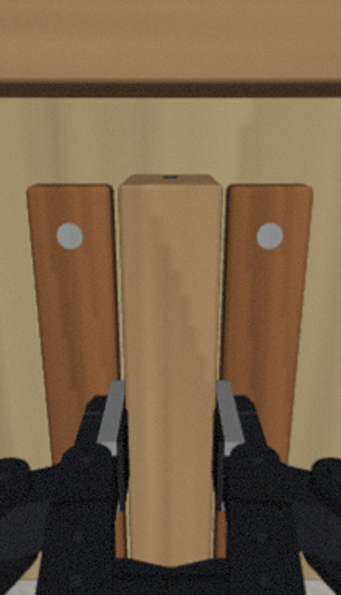

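The bar is flat on the base with a light 4.7 N down-force. I'll ease off 0.4 mm and advance towards the rail.

Call:
carry_out(series=[[[0,0,0.4],[0,0,0],255],[[-0.8,3,0.4],[0,0,0],255],[[-1.6,6,0.4],[0,0,0],255],[[-2.4,9,0.4],[0,0,0],255],[[-3.1,12,0.4],[0,0,0],255],[[-3.7,14,0.4],[0,0,0],255],[[-4.2,16,0.4],[0,0,0],255],[[-4.2,16,0.4],[0,0,0],255]])

```text
t: 9.55
ee_pos: [566.8, 101.9, 203.3]
tool_rot: [0.0, 0.611, 0.791, 0.0]
wrist_force: [1.0, -1.7, 3.8]
opening: 24.4
```

```bash
python3 w.py 6
```

```text
9.55 [566.80212795 101.87711321 203.28285696] [ 0.98396476 -1.74584135  3.84134813] [-0.26210459 -0.06165122  0.0898048 ] 24.373460903666285
[ 4.e-04  3.e-04 -1.e+00] 0.25521766187473555
force along u -1.9382635960659909
```

View pics/wrist6.png

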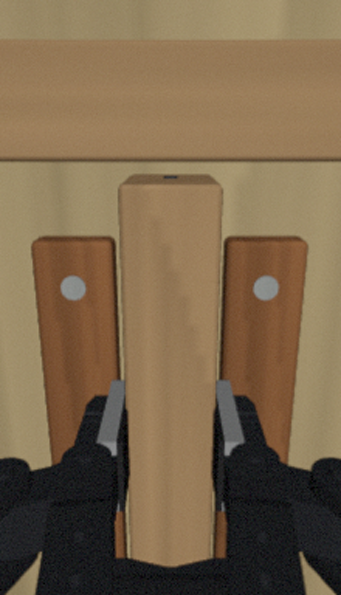

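Call:
carry_out(series=[[[-0.3,1,0.3],[0,0,0],255],[[-0.5,2,0.3],[0,0,0],255],[[-0.8,3,0.3],[0,0,0],255],[[-1.0,4,0.3],[0,0,0],255],[[-1.3,5,0.3],[0,0,0],255],[[-1.6,6,0.3],[0,0,0],255],[[-1.8,7,0.3],[0,0,0],255],[[-2.1,8,0.3],[0,0,0],255]])

```text
t: 10.45
ee_pos: [564.6, 109.4, 203.3]
tool_rot: [0.0, 0.611, 0.791, -0.0]
wrist_force: [0.9, -3.7, 2.1]
opening: 24.9
```

```bash
python3 w.py 7
```

```text
10.45 [564.59582837 109.42341577 203.28671314] [ 0.87859888 -3.74320401  2.07999431] [-0.7078796  -0.09577074  0.06242975] 24.943311783086763
[-1.e-04 -5.e-04 -1.e+00] 0.2551637067202506
force along u -3.8438125144342496
```

View pics/wrist7.png

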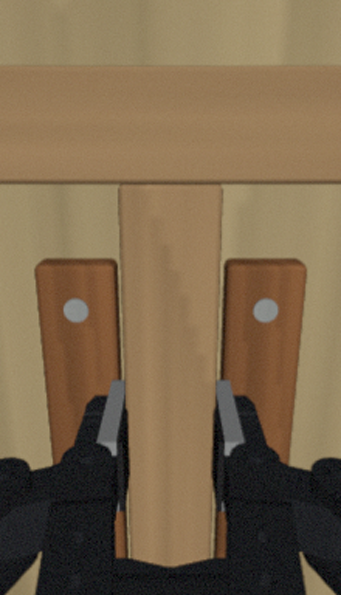

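View pics/side7.png

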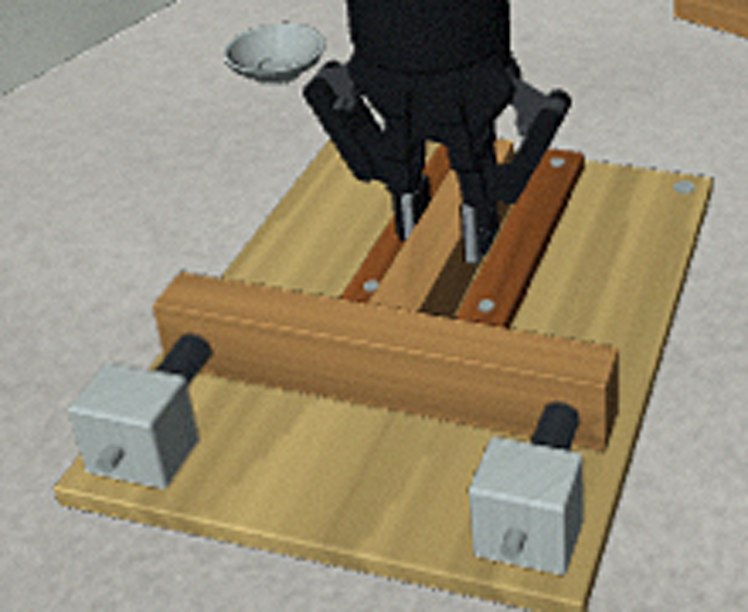

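Contact made: the bar is square on the rail, about 4 N at 4–5 mm deflection by geometry. Pushing on gradually.

Call:
carry_out(series=[[[-0.2,0.8,0],[0,0,0],255],[[-0.4,1.6,0],[0,0,0],255],[[-0.6,2.4,0],[0,0,0],255],[[-0.8,3.2,0],[0,0,0],255],[[-1.0,4.0,0],[0,0,0],255],[[-1.2,4.8,0],[0,0,0],255],[[-1.5,5.8,0],[0,0,0],255],[[-1.5,5.8,0],[0,0,0],255]])

```text
t: 11.35
ee_pos: [563.2, 114.8, 203.3]
tool_rot: [0.0, 0.611, 0.791, -0.0]
wrist_force: [1.9, -6.6, 2.3]
opening: 24.6
```

```bash
python3 w.py 8
```

```text
11.35 [563.17984325 114.78856025 203.27479958] [ 1.86761758 -6.63248893  2.34077521] [-1.06693461 -0.2891259  -0.05596594] 24.625171634731757
[ 1.0e-04 -1.2e-03 -1.0e+00] 0.255332290514631
force along u -6.88952408129886
```

Call:
carry_out(series=[[[-0.2,0.6,0],[0,0,0],255],[[-0.3,1.2,0],[0,0,0],255],[[-0.5,1.8,0],[0,0,0],255],[[-0.6,2.3,0],[0,0,0],255],[[-0.6,2.3,0],[0,0,0],255],[[-0.6,2.3,0],[0,0,0],255],[[-0.6,2.3,0],[0,0,0],255],[[-0.6,2.3,0],[0,0,0],255]])

```text
t: 12.25
ee_pos: [562.7, 116.8, 203.3]
tool_rot: [0.001, 0.611, 0.791, -0.001]
wrist_force: [2.0, -8.5, 1.4]
opening: 24.6
```

```bash
python3 w.py 9; python3 - <<'E'
from h import *
# wrist-cam deflection: predicted face-top edge pixel for several deflections, at channel side y=+-40
d=imaging.read_camera("wrist"); cv2.imwrite("pics/wr9.png",d["color"][:,:,::-1])
c=np.array([572,75.4]);u=np.array([-.2534,.9674]);v=np.array([-.9674,-.2534])
for s in (8,10,12.5,15): print(s,w2px(d,[[*(c+(105+s)*u+y*v),53] for y in(-60,60)]).round(1).tolist())
print("strip ends",w2px(d,[[*(c+80*u+y*v),24] for y in(-31,31)]).round(1).tolist())
crop(d["color"],130,60,390,240,3,"pics/wr9c.png")
E
```

```text
12.25 [562.68370738 116.75227088 203.28674198] [ 1.99745649 -8.45141085  1.41371627] [-1.27159699 -0.25798423  0.04575161] 24.609316060054653
[ 2.0e-04 -1.8e-03 -1.0e+00] 0.2554249060116963
force along u -8.68205032756739
8 [[414.7, 126.0], [97.1, 126.1]]
10 [[415.6, 120.6], [96.1, 120.6]]
12.5 [[416.8, 113.7], [94.9, 113.7]]
15 [[417.9, 106.7], [93.7, 106.8]]
strip ends [[318.6, 186.7], [195.2, 186.7]]
```

View pics/wr9c.png

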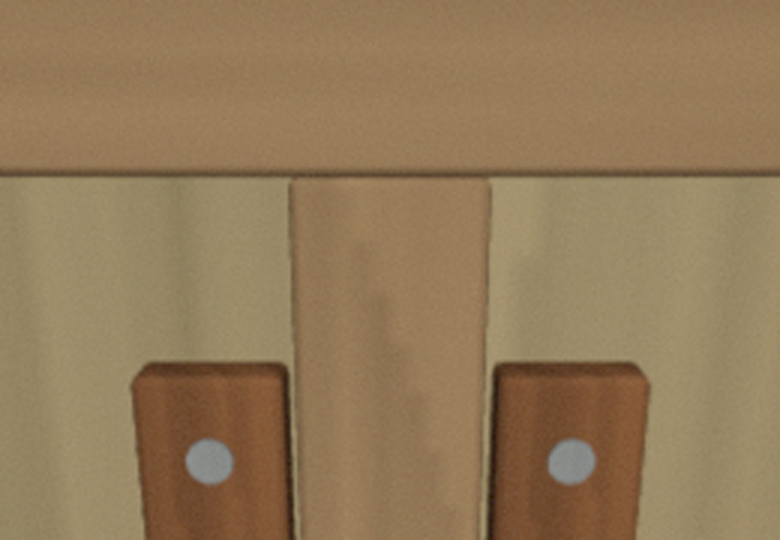

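View pics/side9.png

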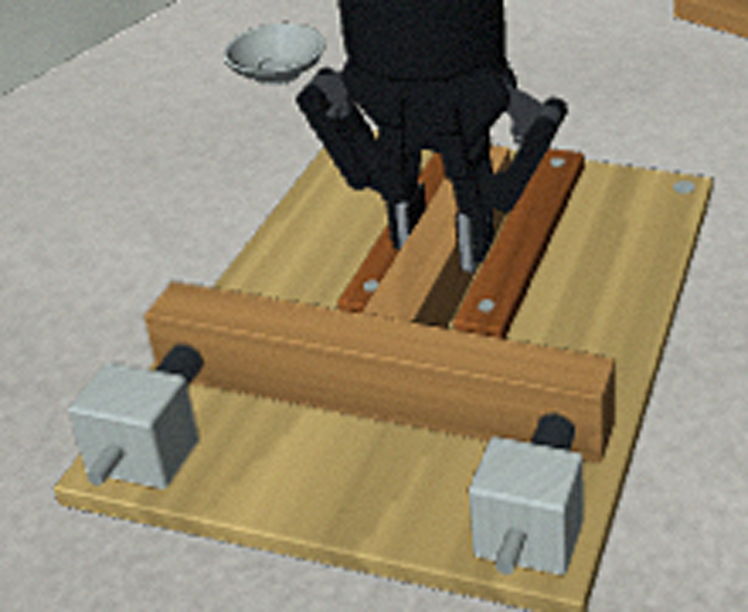

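The vision, force (8.7 N) and geometry estimates all put the deflection at about 10–12 mm. One small final step, then hold for over 3 s.

Call:
carry_out(series=[[[-0.1,0.4,0],[0,0,0],255],[[-0.2,0.8,0],[0,0,0],255],[[-0.3,1.2,0],[0,0,0],255],[[-0.3,1.2,0],[0,0,0],255],[[-0.3,1.2,0],[0,0,0],255],[[-0.3,1.2,0],[0,0,0],255],[[-0.3,1.2,0],[0,0,0],255],[[-0.3,1.2,0],[0,0,0],255]])

```text
t: 13.2
ee_pos: [562.4, 117.7, 203.3]
tool_rot: [0.001, 0.611, 0.791, -0.001]
wrist_force: [1.8, -9.0, 1.8]
opening: 24.6
```

Call:
carry_out(series=[[[0,0,0],[0,0,0],255],[[0,0,0],[0,0,0],255],[[0,0,0],[0,0,0],255],[[0,0,0],[0,0,0],255],[[0,0,0],[0,0,0],255],[[0,0,0],[0,0,0],255],[[0,0,0],[0,0,0],255],[[0,0,0],[0,0,0],255]])

```text
t: 14.0
ee_pos: [562.4, 117.8, 203.3]
tool_rot: [0.001, 0.611, 0.791, -0.001]
wrist_force: [1.9, -9.6, 2.6]
opening: 24.7
```

Call:
carry_out(series=[[[0,0,0],[0,0,0],255],[[0,0,0],[0,0,0],255],[[0,0,0],[0,0,0],255],[[0,0,0],[0,0,0],255],[[0,0,0],[0,0,0],255],[[0,0,0],[0,0,0],255],[[0,0,0],[0,0,0],255],[[0,0,0],[0,0,0],255]])

```text
t: 14.8
ee_pos: [562.4, 117.8, 203.3]
tool_rot: [0.001, 0.611, 0.791, -0.001]
wrist_force: [1.8, -8.8, 1.3]
opening: 24.7
```

Call:
carry_out(series=[[[0,0,0],[0,0,0],255],[[0,0,0],[0,0,0],255],[[0,0,0],[0,0,0],255],[[0,0,0],[0,0,0],255],[[0,0,0],[0,0,0],255],[[0,0,0],[0,0,0],255],[[0,0,0],[0,0,0],255],[[0,0,0],[0,0,0],255]])

```text
t: 15.6
ee_pos: [562.4, 117.8, 203.3]
tool_rot: [0.001, 0.611, 0.791, -0.001]
wrist_force: [1.7, -8.9, 1.3]
opening: 24.8
```

Call:
carry_out(series=[[[0,0,0],[0,0,0],255],[[0,0,0],[0,0,0],255],[[0,0,0],[0,0,0],255],[[0,0,0],[0,0,0],255],[[0,0,0],[0,0,0],255],[[0,0,0],[0,0,0],255],[[0,0,0],[0,0,0],255],[[0,0,0],[0,0,0],255]])

```text
t: 16.4
ee_pos: [562.4, 117.8, 203.3]
tool_rot: [0.001, 0.611, 0.791, -0.001]
wrist_force: [1.8, -9.4, 1.5]
opening: 24.5
```

```bash
python3 w.py 10; python3 -c "
from h import *
d=imaging.read_camera('wrist');crop(d['color'],130,60,390,240,3,'pics/wr10c.png')"
```

```text
16.4 [562.42508235 117.75258144 203.29224941] [ 1.81856171 -9.38232666  1.50222887] [-1.3822593 -0.2611091  0.0019125] 24.522409939154436
[ 3.0e-04 -2.1e-03 -1.0e+00] 0.25540181992592403
force along u -9.537286352074823
```

View pics/wr10c.png

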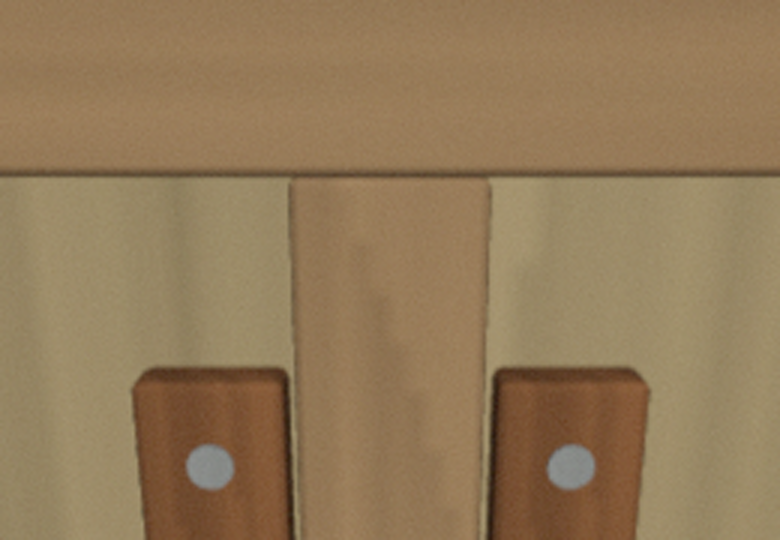

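View pics/side10.png

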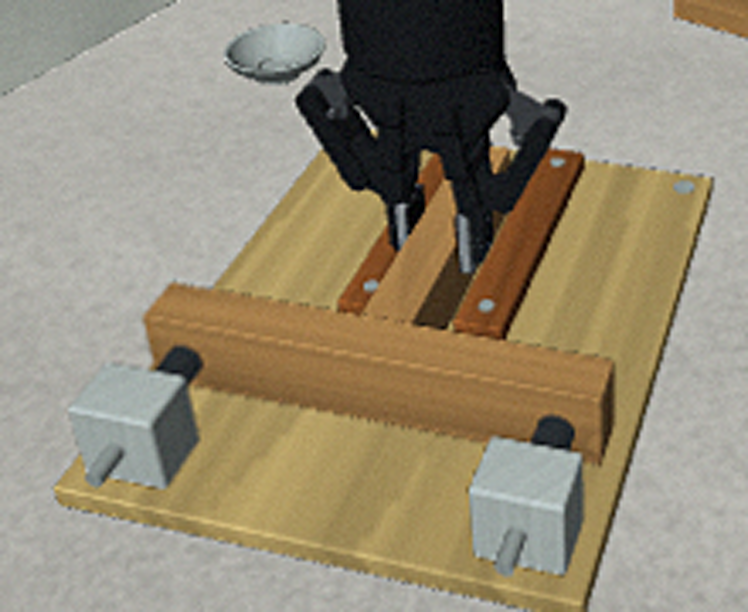

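The push has stayed steady at about 9.0–9.7 N for more than 3 s. The bar is square and centred, so I'm handing in.

```bash
python3 -c "
from workcell import ctrl
print(ctrl.finish_job()); print(ctrl.get_obs()['wrist_force'])"
```

```text
the job is handed in; nothing more can be done
None
the job is handed in; nothing more can be done
```

I gripped the 150 mm bar at its middle, laid it flat in the channel and pushed its end onto the side rail. After holding the push for more than 3 s, I handed the job in at about 16.5 s with the fingers still gripping the bar.

- **Force:** the wrist read about 9.0–9.7 N along the channel over the hold (9.5 N at the last reading). Up to about 1 N of that may be friction on the base.
- **Rail travel:** arm position puts it at about 13 mm (about 11 N). My last camera measurement, 1.2 mm of travel before the end, gave 10–11 mm. All estimates fall inside 6–14 N and well short of the 23 mm limit.
- **Bar position:** in the last wrist picture the bar is centred between the strips and square on the rail, with the arm at rest.
- **Other two bars:** I kept the gripper clear of them, and in the last top picture, taken while carrying the cross bar to the jig, they looked unmoved.

No check failed. The only disagreement is the 1–2 N spread between the force, geometry and camera estimates. The hand-in gave no verdict.

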